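# Set the airbrush compressor's regulator to its mark and pull the knob out to lock it

### The arm

A 6-joint arm with a two-finger parallel gripper is mounted at the origin on the work surface. World frame = base frame: x ahead of the robot, y to its left, z up, the work surface at z = 0. Lengths are in m, angles in degrees, forces in N, time in s.
With the tool pointing down it reaches from about 0.4 to 0.825 m from the base axis. Payload 7 kg.
Tool frame: the origin (TCP) lies at the very end of the fingers, on their centre line; the grasp point (between the pads) lies 19 mm behind it; z points along the fingers, y is the line along which they close (so a half turn about z gives the same grasp; the last joint's range is limited). The gripper opens to 88 mm and grips with 3 to 60 N. Pads are 19 mm wide; open, the fingers measure 130 mm over their backs; the gripper's body (78 mm by 193 mm) begins 47 mm behind the grasp point.
Start: joints at [92.538, 20.546, 0.682, 0, -70.136, -16.507], TCP at [0.163, 0.655, 0.227] pointing down, gripper open.
Joint ranges: [-176.03, 176.03], [-82.01, 121.73], [-58.28, 71.71], [-173.87, 95.51], [-174.79, -0.11], [-173.66, 173.66]. Speed limits (degrees/s): [136.94, 136.94, 172.46, 180, 180, 180].

### API

Orientations are given as [roll, pitch, yaw] about the fixed x, y, z axes, in that order (R = Rz(yaw) Ry(pitch) Rx(roll)).
In Python, from plant import get_state, imaging, r, finder gives the robot as it stands.
- The arm moves only by the shell command python3 -m handwheel 'ROWS' [FORCE]. ROWS is JSON, a list of rows, each a list of 5 numbers: the closure, from 0 (fully open) to 1 (shut), then the shift along the world's x, y, z in cm, then the turn about the world's z in degrees. A call has 1 to 8 rows; each row is the pose to reach, as a shift and turn from the pose commanded when the call began; what a row does not reach only later rows make up. A row lasts 1/8 s, in which the tool goes at most 62.5 mm and 10.7 degrees, less where a joint would pass 70% of its speed; a pose out of reach is approached as far as the arm can. A call with a gripper value outside its range is refused whole. The fingers move at their own pace and stop on an object; FORCE is the grip in N (left out, the last holds). Time passes only in rows, so rows that repeat a pose let the fingers close. It gives the time, the measured TCP pose, the force, the opening and the grip force at its end, in the units of the state.
- get_state(): the state, without advancing time (a new reading comes with each control period).
- imaging.capture(name): name is "scene" or "top" or "wrist"; returns (picture, depth): 400x640x3 uint8, red, green, blue; 400x640 float32, m along the optical axis (not along the pixel's ray), 0 where there is no reading.
- imaging.get_calibration(name): a dict with "fx", "fy", "cx", "cy" (pixels), "rvec" (rotation vector, rad) and "tvec" (3), from world to camera coordinates, as OpenCV has them; the wrist camera has in their place "hand_eye" (4x4, takes a point from camera to tool coordinates, whose origin is the TCP and whose axes are the flange's). Camera axes: x right, y down, z forward; pixel columns grow to the right and rows downward; lengths in m; the calibration is good to about 2 mm. The wrist camera is an equidistant fisheye: a pixel r from the principal point sees the ray r / f radians off the axis. A picture is of the moment at which its call begins: read the wrist's pose just before it. get_calibration takes no time and is no camera call.
- r.close_job(): hands the job in; it is judged then, once.
Trained networks look in the newest picture that a camera, given by its name, has taken for a name from the list of things; names that differ only in an ending like _2 or _b are one class to them, and where a whole thing is asked for, a point or a joint stands for the part that bears it (a point fixed in the world has none). Each returns a list of dicts, best first, with "p" (0 to 1); they miss things now and then, are a little off and sometimes report something else, mostly with a low value. They report only what shows in the picture. A call takes as long as a camera call.
- finder.cut_out(camera, query): "region" (400x640 bool, what is visible of it) and "pixel" ([column, row] in pixels, amid what is visible of it).
The state is a dict: "time_s": time; "joints": joint angles; "qd": joint speeds; "joint_torque": joint torques, N m; "tcp_pos": TCP position; "eef_rot": TCP orientation; "contact_force": force on the tool from outside, world axes, zero at the start; "moment": the same for the moment, N m; "gripper_width": finger opening in m; "gripper_force": force on a finger pad.
Only numpy, scipy, OpenCV 4.12 (cv2) and the standard library are available. Lean on these libraries where they do the work, as an engineer would, in place of code of your own. Each camera call takes 0.05 s, during which the arm holds its last target. There are 200 camera calls.

### The job

The little airbrush compressor on the desk is set too low: turn the regulator knob on top of its filter clockwise until the knob's nose stands over the raised tab of the preset ring, then pull the knob straight out, all the way, so that it locks there in the notch nearest the tab. Its lock teeth are only plastic, so never force them: pull lightly, and where the teeth meet tip to tip ease the knob a little to and fro under that light pull until it drops into a notch. Leave the preset ring where it is and the other things on the desk undisturbed.

Things in the scene. Friction and masses are not known exactly. Their poses are not given: they have to be found in the camera images.
- compressor: airbrush compressor (fixed): 135 x 250 mm tray, grey ribbed motor, carry handle up to 165 mm high, lying 40 to 290 mm along its +y. Origin on the desk right under the upright axis of the filter-regulator; z up; the round gauge looks along its -x. Bonnet under the knob 47 mm wide, its top 160 mm above the desk; everything near the knob is lower than the knob
- knob: black plastic regulator knob, axis upright: skirt 47 mm wide, 8 mm high; above it a ribbed round grip 38 mm wide, 26.5 mm high, to be held from above. Origin on the axis under the skirt, 168 mm above the desk when in; x points to the nose. It turns both ways with about 0.1 N m of friction, slides out (upward) against about 3 N of friction, and stays where it is left
- knob_top (a point): centre of the knob's flat top, on its axis: 202.5 mm above the desk with the knob in, 209.5 mm with it fully out; a white line on the top runs from near the centre towards the nose
- knob_nose (a point): tip of the nose that sticks out of the skirt's side, 29 mm from the axis, 4 mm above the underside of the skirt; the setting is read here
- mark (a point): the raised tab (12 x 7 mm, out to 37 mm from the axis, with a dark line) on the preset ring, this point at 29 mm from the axis, 166 mm above the desk, the ring being a flat aluminium ring 54 mm wide just under the knob's skirt, stiff to turn. The knob starts 0.65 to 1.4 rad anticlockwise of it, seen from above
- neck: steel neck under the knob (fixed, origin as compressor) with a hidden toothed collar. The knob's lock teeth reach it 2 mm out: over a notch (every 20 degrees, free over about 3 degrees, none lined up with the tab) they go in, else they meet tip to tip and stop. In a notch it comes out 7 mm to a firm stop and no longer turns. Over 30 N on teeth or stop, pulling or twisting, breaks them
- jar: cream ceramic jar with a cork stopper, 88 mm wide, 118 mm high, origin under its centre; bystander
- tack_tin: round steel thumbtack tin with a screw-top lid, 66 mm wide, 35 mm high, origin under its centre; bystander
- tumbler: green glass tumbler, 74 mm wide, 105 mm high, origin under its centre; bystander
- clip_board: white plastic clip board with a steel spring clip, 230 x 165 mm, lying flat, origin under its centre; bystander

How it is judged:
By the outcome, as a careful person would: the job done as asked, in the order asked, and still so for the second after the job is handed in, with the robot touching nothing.
It also fails if it takes over 53 s, if anything falls off the work surface, if the arm or the gripper's body presses on something with over 40 N, if the wrist force passes 120 N, or if a joint passes its speed limit or range.

## Working session

There is one attempt and no reset: what is moved stays moved. The work goes in short steps, Python scripts to look and compute and a shell command to move; the robot and the scene stay as the last step left them, time stands still between calls to the robot, and variables do not carry over. Pictures are saved under pics/ and viewed, at most 10 in all, crops included, and the job is handed in when it is done.

```bash
mkdir -p pics
cat > h.py <<'E'
import numpy as np, cv2
from scipy.spatial.transform import Rotation as R
from plant import get_state, imaging, r, finder
def pose():
    s=get_state(); T=np.eye(4); T[:3,:3]=R.from_euler('xyz',s['eef_rot'],degrees=True).as_matrix(); T[:3,3]=s['tcp_pos']; return s,T
def ray(cam,px,T=None):
    c=imaging.get_calibration(cam); u=(px[0]-c['cx'])/c['fx']; v=(px[1]-c['cy'])/c['fy']
    if cam=='wrist':
        t=np.hypot(u,v); d=np.array([np.sin(t)*u/max(t,1e-9),np.sin(t)*v/max(t,1e-9),np.cos(t)]); M=T@np.array(c['hand_eye'])
        return M[:3,3],M[:3,:3]@d
    Q=cv2.Rodrigues(np.array(c['rvec'],float))[0]; return -Q.T@np.array(c['tvec'],float).ravel(),Q.T@np.array([u,v,1.])
def at_z(cam,px,z,T=None):
    o,d=ray(cam,px,T); return o+d*(z-o[2])/d[2]
def save(n,im): cv2.imwrite('pics/'+n+'.png',im[:,:,::-1])
E
python3 - <<'E'
from h import *
s,T=pose(); print(s)
ims={}
for c in ['scene','top','wrist']:
    im,d=imaging.capture(c); ims[c]=im
    for q,z in [('knob_top',.2025),('knob_nose',.172),('mark',.166),('knob',.19)]:
        for e in finder.cut_out(c,q)[:2]: print(c,q,round(e['p'],2),np.round(e['pixel']),e['region'].sum(),at_z(c,e['pixel'],z,T).round(4))
for c in ims: save(c+'0',ims[c])
g=np.vstack([cv2.resize(ims['top'],(480,300)),cv2.resize(ims['scene'],(480,300))]); save('tw',g)
E
```

```text
{'time_s': 0.0, 'joints': array([ 9.25382415e+01,  2.05899179e+01,  6.31153947e-01, -1.97866333e-02,
       -7.01355583e+01, -1.65077995e+01]), 'qd': array([ 0.05617923,  0.00301934,  0.08662851,  0.1028827 , -0.07706616,
        0.04925106]), 'joint_torque': array([ 8.63644673e-04, -5.82716274e+01,  2.93061072e+01,  6.99706972e+00,
        7.16474999e-03, -1.50871174e-04]), 'tcp_pos': array([0.16285018, 0.65453358, 0.22562096]), 'eef_rot': array([ 1.79904280e+02, -8.96996168e-03, -1.39762893e+01]), 'contact_force': array([-1.1281863 ,  0.51976614, -0.0965076 ]), 'moment': array([-0.03711121, -0.03798906, -0.03240691]), 'gripper_force': 0.0, 'gripper_width': 0.08776313759576741}
scene knob_top 0.67 [306. 193.] 277 [ 0.5781 -0.1271  0.2025]
scene knob_nose 0.53 [309. 195.] 258 [ 0.5717 -0.1096  0.172 ]
scene mark 0.19 [306. 193.] 310 [ 0.5567 -0.1089  0.166 ]
scene knob 0.79 [301. 194.] 317 [ 0.5644 -0.1308  0.19  ]
top knob_top 0.82 [341. 208.] 244 [ 0.5672 -0.109   0.2025]
top knob_top 0.36 [263. 245.] 565 [0.4776 0.0843 0.2025]
top knob_nose 0.7 [339. 210.] 291 [ 0.5676 -0.1049  0.172 ]
top mark 0.58 [341. 207.] 329 [ 0.5764 -0.1099  0.166 ]
top knob 0.61 [340. 214.] 253 [ 0.5559 -0.1076  0.19  ]
```

View pics/wrist0.png

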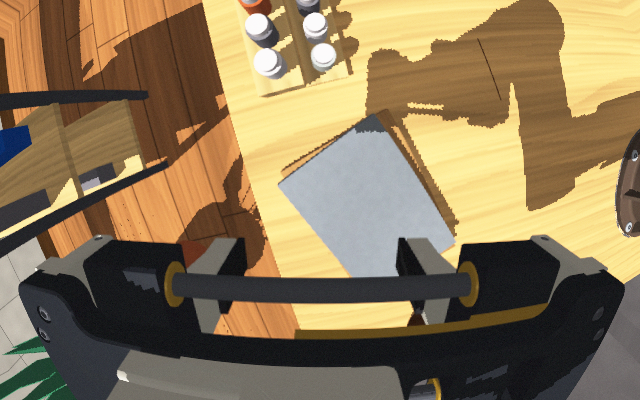

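View pics/tw.png

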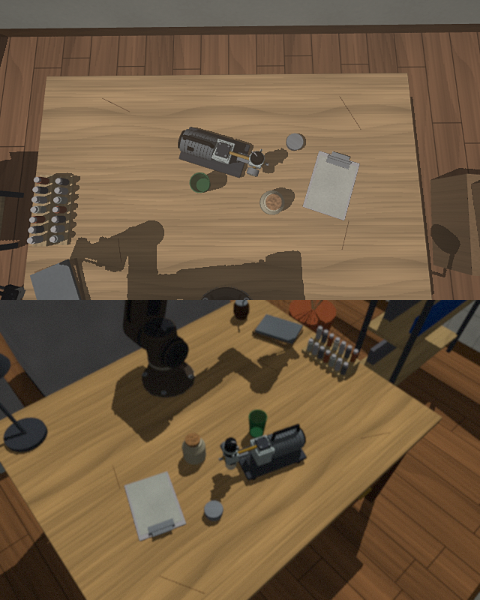

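The knob shows in the top picture at about (341,208) px, with the compressor on its +y side, the jar near (0.47,-0.15), and the tin and board beyond. I'll move high over it.

```bash
python3 -m handwheel '[[0,5,-9,4,0],[0,7.5,-14,8,0],[0,10,-19,11,0],[0,13,-25,11,0],[0,15.5,-30,11,0],[0,18,-35,11,0],[0,21,-40,11,0],[0,23,-45,11,0]]'; python3 -m handwheel '[[0,2,-5,0,0],[0,5,-10,0,0],[0,7.5,-16,0,0],[0,10,-21,0,0],[0,12,-26,0,0],[0,13,-31,0,0],[0,13,-31,0,0],[0,13,-31,0,0]]'
python3 - <<'E'
from h import *
s,T=pose(); print(s['joints'].round(1),s['tcp_pos'],s['eef_rot'])
c=imaging.get_calibration('wrist'); print(np.array(c['hand_eye']).round(3),c['fx'])
im,d=imaging.capture('wrist'); save('w1',im)
for q,z in [('knob_top',.2025),('knob_nose',.172),('mark',.166)]:
    for e in finder.cut_out('wrist',q)[:2]: print(q,round(e['p'],2),np.round(e['pixel']),e['region'].sum(),at_z('wrist',e['pixel'],z,T).round(4))
E
```

```text
time_s: 1.75
tcp_pos: [0.3818, 0.2285, 0.3369]
eef_rot: [-179.9, -0.0, -13.9]
contact_force: [1.5, 0.5, 0.1]
gripper_width: 0.0875
gripper_force: 0.0
time_s: 2.75
tcp_pos: [0.5111, -0.0798, 0.3363]
eef_rot: [-180.0, 0.0, -14.0]
contact_force: [-1.0, -0.5, 0.1]
gripper_width: 0.0878
gripper_force: 0.0
[ 12.9   2.4  -8.3  -0.  -79.4  63.1] [ 0.51113533 -0.07984063  0.33625475] [-1.79991732e+02  7.28619990e-03 -1.40302749e+01]
[[-0.    -0.955 -0.298  0.08 ]
 [ 1.    -0.    -0.     0.001]
 [-0.    -0.298  0.955 -0.158]
 [ 0.     0.     0.     1.   ]] 309.70691628693146
knob_top 0.65 [338. 122.] 1674 [ 0.5706 -0.1118  0.2025]
knob_nose 0.62 [340. 124.] 1645 [ 0.5664 -0.1148  0.172 ]
mark 0.66 [333. 102.] 379 [ 0.5908 -0.1141  0.166 ]
```

View pics/w1.png

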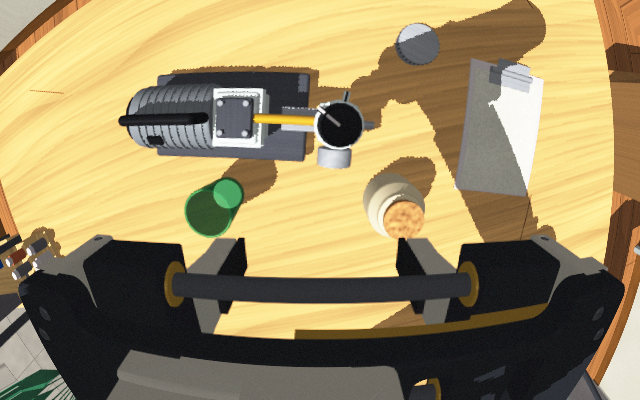

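Run:
```python
from h import *
im=cv2.imread('pics/w1.png')[70:180,270:410]; cv2.imwrite('pics/w1c.png',cv2.resize(im,None,fx=5,fy=5,interpolation=cv2.INTER_CUBIC))
```

```text
(no output)
```

View pics/w1c.png

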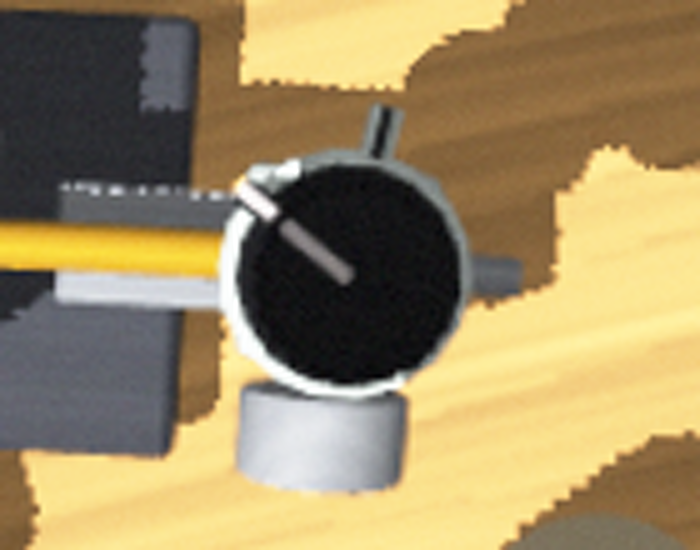

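The crop shows the knob's top centre near (352,275), the white line and nose running to upper left (240,182), and the tab at (388,105). Clockwise from nose to tab is about 60°. I'll descend for a closer look.

```bash
python3 -m handwheel '[[0,-1.9,-1.3,-5,0],[0,-1.9,-1.3,-9,0],[0,-1.9,-1.3,-10.5,0],[0,-1.9,-1.3,-10.5,0],[0,-1.9,-1.3,-10.5,0]]'
python3 - <<'E'
from h import *
s,T=pose(); print(s['tcp_pos'],s['eef_rot']); np.save('T2.npy',T)
im,d=imaging.capture('wrist'); save('w2',im)
for q,z in [('knob_top',.2025),('knob_nose',.172),('mark',.166)]:
    for e in finder.cut_out('wrist',q)[:1]: print(q,round(e['p'],2),np.round(e['pixel']),e['region'].sum(),at_z('wrist',e['pixel'],z,T).round(4))
x,y=map(int,[320,125]); print(x,y)
cv2.imwrite('pics/w2c.png',cv2.resize(im[y-60:y+60,x-75:x+75,::-1],None,fx=5,fy=5,interpolation=cv2.INTER_CUBIC))
E
```

```text
time_s: 3.58
tcp_pos: [0.4935, -0.0924, 0.233]
eef_rot: [-180.0, -0.1, -13.9]
contact_force: [-0.4, 0.3, -0.3]
gripper_width: 0.0875
gripper_force: 0.0
[ 0.49353548 -0.09239998  0.23296342] [-1.79970855e+02 -1.37353358e-01 -1.39226351e+01]
knob_top 0.63 [324. 112.] 3571 [ 0.5674 -0.1136  0.2025]
knob_nose 0.75 [321. 114.] 3430 [ 0.5662 -0.1117  0.172 ]
mark 0.83 [341.  85.] 852 [ 0.5837 -0.1305  0.166 ]
320 125
```

View pics/w2c.png

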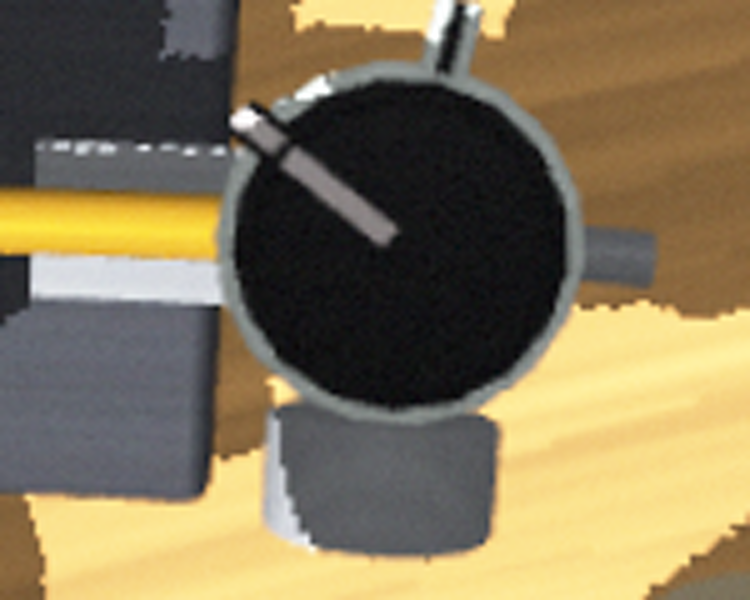

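Run:
```python
from h import *
T=np.load('T2.npy')
p=lambda u,v,z: at_z('wrist',(245+u/5,65+v/5),z,T)[:2]
c1=p(400,243,.166); c2=p(400.5,245,.176); print('centre',c1,c2)
c=(c1+c2)/2
ang=lambda d: np.degrees(np.arctan2(d[1],d[0]))
a=[p(387,236,.2025),p(290,160,.2025)]; print('line',ang(a[1]-a[0]),ang(a[1]-c),'nose',ang(p(240,115,.175)-c),np.linalg.norm(p(240,115,.175)-c))
t=[p(460,10,.167),p(448,70,.167)]; print('tab',ang(t[0]-t[1]),ang(t[0]-c),ang(t[1]-c),np.linalg.norm(t[0]-c))
print('move cm',(c-T[:2,3])*100)
```

```text
centre [ 0.56581106 -0.11431638] [ 0.56574756 -0.11424593]
line 37.28842008222031 37.22520848905317 nose 36.33443049665127 0.028641145802262933
tab -24.802712679895244 -27.951169732894765 -29.033965788845368 0.035058179949840555
move cm [ 7.22438292 -2.18811765]
```

```bash
python3 -m handwheel '[[0,4,-1.2,0,0],[0,7.2,-2.2,0,0],[0,7.2,-2.2,0,0],[0,7.2,-2.2,-3,0],[0,7.2,-2.2,-4.5,0],[0,7.2,-2.2,-5.1,0],[0,7.2,-2.2,-5.1,0],[0,7.2,-2.2,-5.1,0]]'; python3 -m handwheel '[[0.3,0,0,0,0],[0.5,0,0,0,0],[0.65,0,0,0,0],[0.65,0,0,0,0],[0.65,0,0,0,0],[0.65,0,0,0,0]]' 20
```

```text
time_s: 4.78
tcp_pos: [0.5648, -0.1147, 0.1813]
eef_rot: [-180.0, -0.1, -14.0]
contact_force: [0.2, -0.6, 0.9]
gripper_width: 0.0876
gripper_force: 0.0
time_s: 5.52
tcp_pos: [0.5648, -0.1131, 0.1805]
eef_rot: [-179.8, -0.0, -14.0]
contact_force: [-0.3, 9.3, 0.5]
gripper_width: 0.0375
gripper_force: 20.0
```

```bash
python3 -m handwheel '[[0.65,0.05,0.16,0,0],[0.65,0.05,0.16,0,0]]'; python3 -m handwheel '[[0.65,0,0,0,-5],[0.65,0,0,0,-12],[0.65,0,0,0,-20],[0.65,0,0,0,-25],[0.65,0,0,0,-30],[0.65,0,0,0,-30],[0.65,0,0,0,-30]]'; python3 -c "
from h import *
s,T=pose();print(s['moment'],s['contact_force'],s['eef_rot'])"
```

```text
time_s: 5.78
tcp_pos: [0.5649, -0.1129, 0.1805]
eef_rot: [-180.0, -0.0, -13.9]
contact_force: [-0.5, 3.6, 2.8]
gripper_width: 0.0376
gripper_force: 20.0
time_s: 6.65
tcp_pos: [0.5654, -0.112, 0.1805]
eef_rot: [-179.9, 0.0, -44.0]
contact_force: [1.1, 6.2, 1.4]
gripper_width: 0.0377
gripper_force: 20.0
[ 2.6877014  -0.06306659 -0.03177868] [1.09437637 6.19360796 1.35070656] [-1.79875783e+02  8.32391866e-03 -4.39727767e+01]
```

```bash
python3 -m handwheel '[[0.65,0.05,0.12,0,0],[0.65,0.05,0.12,0,0]]'; python3 -m handwheel '[[0.65,0,0,0,-5],[0.65,0,0,0,-12],[0.65,0,0,0,-20],[0.65,0,0,0,-28],[0.65,0,0,0,-34],[0.65,0,0,0,-34],[0.65,0,0,0,-34]]'
python3 - <<'E'
from h import *
s,T=pose(); print(s['moment'],s['eef_rot'])
im,d=imaging.capture('wrist'); it,_=imaging.capture('top'); isc,_=imaging.capture('scene')
save('w3',im); save('s3',isc)
a=cv2.resize(im[130:330,180:480],(780,520)); cv2.imwrite('pics/w3c.png',a[:,:,::-1])
E
```

```text
time_s: 6.9
tcp_pos: [0.5654, -0.1118, 0.1804]
eef_rot: [-180.0, -0.0, -44.0]
contact_force: [-0.6, 2.6, 2.8]
gripper_width: 0.0375
gripper_force: 20.0
time_s: 7.78
tcp_pos: [0.5664, -0.1112, 0.1805]
eef_rot: [-179.9, 0.0, -78.0]
contact_force: [3.1, 5.6, -0.4]
gripper_width: 0.0371
gripper_force: 20.0
[ 2.09239594 -0.95470945 -0.09664376] [-1.79855836e+02  3.30074175e-02 -7.79716710e+01]
```

View pics/w3c.png

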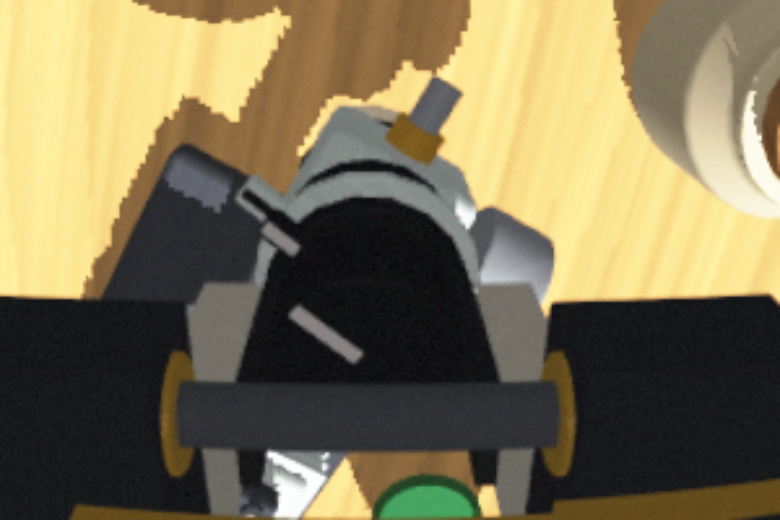

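Run:
```python
from h import *
s,T=pose()
p=lambda u,v,z: at_z('wrist',(180+u/2.6,130+v/2.6),z,T)[:2]
ang=lambda d: np.degrees(np.arctan2(d[1],d[0]))
for c in (T[:2,3],np.array([.567,-.110])):
  for n,q,z in [('nose',(264,228),.176),('nose_in',(297,248),.176),('tab out',(246,193),.168),('tab in',(276,216),.168),('line out',(292,314),.2025),('line in',(361,357),.2025)]:
    d=p(*q,z)-c; print(n,ang(d).round(1),np.linalg.norm(d).round(4))
f=lambda a,b,z: ang(p(*a,z)-p(*b,z))
print(f((264,228),(297,248),.176),f((246,193),(276,216),.168),f((292,314),(361,357),.2025))
```

```text
nose -32.3 0.0297
nose_in -36.7 0.0215
tab out -33.0 0.0369
tab in -34.7 0.0284
line out -33.7 0.0187
line in -77.4 0.0041
nose -34.9 0.0299
nose_in -40.2 0.0218
tab out -35.1 0.0371
tab in -37.3 0.0287
line out -37.7 0.0189
line in -86.3 0.0053
-21.224308782901865 -27.520217481909224 -23.456142101573423
```

```bash
python3 -m handwheel '[[0.65,0.06,0.1,0,-2],[0.65,0.06,0.1,0,-3],[0.65,0.06,0.1,0,-3]]'
python3 - <<'E'
from h import *
s,T=pose(); print(s['moment'],s['contact_force'])
im,d=imaging.capture('wrist')
save('w4',im); cv2.imwrite('pics/w4c.png',cv2.resize(im[190:290,250:350,::-1],(600,600),interpolation=cv2.INTER_CUBIC))
np.save('T4.npy',T)
E
```

```text
time_s: 8.3
tcp_pos: [0.5665, -0.111, 0.1805]
eef_rot: [-179.9, -0.0, -81.0]
contact_force: [4.1, 1.5, -0.1]
gripper_width: 0.0372
gripper_force: 20.0
[ 0.46520311 -1.58353471  0.05788138] [ 4.06568693  1.45517948 -0.1456466 ]
```

View pics/w4c.png

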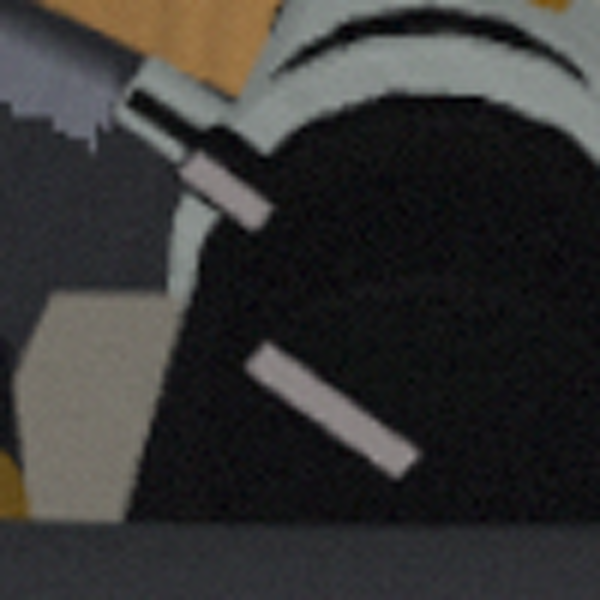

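Run:
```python
from h import *
T=np.load('T4.npy')
p=lambda u,v,z: at_z('wrist',(250+u/6,190+v/6),z,T)[:2]
ang=lambda d: np.degrees(np.arctan2(d[1],d[0]))
f=lambda a,b,z: ang(p(*a,z)-p(*b,z))
print('nose',f((190,167),(265,218),.176),'tab',f((133,98),(200,145),.168),'top',f((257,356),(410,462),.2025))
c=np.array([.567,-.1105])
for n,q,z in [('nose',(190,167),.176),('tab out',(133,98),.168),('tab in',(200,145),.168)]:
    d=p(*q,z)-c; print(n,ang(d).round(1),np.linalg.norm(d).round(4))
```

```text
nose -27.465396112691813 tab -28.028749183806372 top -29.43005320454156
nose -36.7 0.0296
tab out -34.1 0.037
tab in -35.8 0.0291
```

Nose stripe and tab line now agree within about 1°. Next is a light pull.

```bash
python3 -m handwheel '[[0.65,0.04,0.02,0.05,0],[0.65,0.04,0.02,0.1,0],[0.65,0.04,0.02,0.1,0]]'; python3 -m handwheel '[[0.65,0,0,0.05,0],[0.65,0,0,0.1,0],[0.65,0,0,0.1,0]]'
```

```text
time_s: 8.72
tcp_pos: [0.5665, -0.111, 0.1812]
eef_rot: [-180.0, -0.0, -81.0]
contact_force: [5.7, -0.9, -3.0]
gripper_width: 0.0374
gripper_force: 20.0
time_s: 9.1
tcp_pos: [0.5665, -0.111, 0.1822]
eef_rot: [-180.0, -0.0, -81.0]
contact_force: [5.1, -0.6, -1.8]
gripper_width: 0.0375
gripper_force: 20.0
```

```bash
python3 -m handwheel '[[0.65,0.1,0,0,0],[0.65,0.1,0,0.05,0],[0.65,0.1,0,0.05,0]]'; python3 -m handwheel '[[0.65,0,0,0.05,0],[0.65,0,0,0.05,0]]'
```

```text
time_s: 9.48
tcp_pos: [0.5666, -0.1109, 0.1824]
eef_rot: [179.9, 0.0, -81.0]
contact_force: [1.0, -0.7, -2.6]
gripper_width: 0.0377
gripper_force: 20.0
time_s: 9.72
tcp_pos: [0.5666, -0.1109, 0.1827]
eef_rot: [179.9, 0.0, -81.0]
contact_force: [0.5, -2.5, -5.5]
gripper_width: 0.0375
gripper_force: 20.0
```

```bash
python3 -m handwheel '[[0.65,0,0,0.05,-1],[0.65,0,0,0.05,-2],[0.65,0,0,0.05,-3],[0.65,0,0,0.05,-3]]'; python3 -m handwheel '[[0.65,0,0,0,2],[0.65,0,0,0,4],[0.65,0,0,0,6],[0.65,0,0,0,6]]'
```

```text
time_s: 10.22
tcp_pos: [0.5668, -0.1109, 0.184]
eef_rot: [179.9, -0.0, -84.0]
contact_force: [-1.4, -2.0, -5.5]
gripper_width: 0.0375
gripper_force: 20.0
time_s: 10.72
tcp_pos: [0.5667, -0.1104, 0.1834]
eef_rot: [179.9, 0.0, -77.9]
contact_force: [-4.6, 0.9, -6.7]
gripper_width: 0.0376
gripper_force: 20.0
```

```bash
cat > st.py <<'E'
from h import *
s,T=pose(); print('Mz',s['moment'].round(2),'F',s['contact_force'].round(1),'z',s['tcp_pos'][2].round(5),'yaw',s['eef_rot'][2].round(2))
E
python3 st.py; python3 -m handwheel '[[0.65,0,0,0,-2],[0.65,0,0,0,-3]]'; python3 st.py;  python3 -m handwheel '[[0.65,0,0,0,-2],[0.65,0,0,0,-3]]'; python3 st.py
```

```text
Mz [0.43 1.58 0.02] F [-4.6  0.9 -6.7] z 0.18338 yaw -77.91
time_s: 10.98
tcp_pos: [0.5668, -0.1104, 0.1833]
eef_rot: [179.9, 0.0, -81.1]
contact_force: [-4.4, 2.5, -6.8]
gripper_width: 0.0379
gripper_force: 20.0
Mz [0.78 1.74 0.18] F [-4.4  2.5 -6.8] z 0.18334 yaw -81.09
time_s: 11.22
tcp_pos: [0.567, -0.1104, 0.1837]
eef_rot: [180.0, 0.0, -84.1]
contact_force: [-6.2, 2.5, -2.7]
gripper_width: 0.0376
gripper_force: 20.0
Mz [1.05 2.15 0.05] F [-6.2  2.5 -2.7] z 0.18375 yaw -84.09
```

```bash
python3 -m handwheel '[[0.65,-0.05,0,0.03,0],[0.65,-0.05,0,0.06,0]]'; python3 st.py; python3 -m handwheel '[[0.65,0,0,0,-1],[0.65,0,0,0,-1.5]]'; python3 st.py
```

```text
time_s: 11.48
tcp_pos: [0.567, -0.1104, 0.1847]
eef_rot: [-180.0, 0.0, -84.0]
contact_force: [-5.0, 2.1, -3.3]
gripper_width: 0.0375
gripper_force: 20.0
Mz [0.98 1.7  0.  ] F [-5.   2.1 -3.3] z 0.18466 yaw -84.04
time_s: 11.72
tcp_pos: [0.5671, -0.1104, 0.1847]
eef_rot: [-180.0, 0.0, -85.5]
contact_force: [-4.4, 1.8, -2.4]
gripper_width: 0.0371
gripper_force: 20.0
Mz [0.95 1.63 0.08] F [-4.4  1.8 -2.4] z 0.18474 yaw -85.55
```

```bash
python3 -m handwheel '[[0.65,0,0,0.05,0],[0.65,0,0,0.1,0]]'; python3 st.py; python3 -m handwheel '[[0.65,0,0,0.05,0],[0.65,0,0,0.1,0]]'; python3 st.py
```

```text
time_s: 11.98
tcp_pos: [0.5671, -0.1104, 0.1858]
eef_rot: [-180.0, 0.0, -85.5]
contact_force: [-5.0, 2.1, -3.3]
gripper_width: 0.0376
gripper_force: 20.0
Mz [0.94 1.66 0.08] F [-5.   2.1 -3.3] z 0.18575 yaw -85.52
time_s: 12.22
tcp_pos: [0.567, -0.1104, 0.1867]
eef_rot: [-180.0, 0.0, -85.5]
contact_force: [-4.2, 2.5, -2.7]
gripper_width: 0.0375
gripper_force: 20.0
Mz [0.99 1.72 0.06] F [-4.2  2.5 -2.7] z 0.18675 yaw -85.53
```

```bash
python3 -m handwheel '[[0.65,0,0,0.05,0],[0.65,0,0,0.08,0]]'; python3 st.py; python3 -m handwheel '[[0.65,0,0,0.03,0],[0.65,0,0,0.05,0]]'; python3 st.py;  python3 -m handwheel '[[0.65,0,0,0.03,0],[0.65,0,0,0.05,0]]'; python3 st.py
```

```text
time_s: 12.48
tcp_pos: [0.5671, -0.1104, 0.1876]
eef_rot: [-180.0, 0.0, -85.5]
contact_force: [-4.0, 2.7, -3.9]
gripper_width: 0.0374
gripper_force: 20.0
Mz [1.02 1.63 0.08] F [-4.   2.7 -3.9] z 0.18755 yaw -85.52
time_s: 12.72
tcp_pos: [0.5671, -0.1104, 0.1878]
eef_rot: [-180.0, 0.0, -85.5]
contact_force: [-3.7, 2.4, -5.0]
gripper_width: 0.0375
gripper_force: 20.0
Mz [1.08 1.25 0.08] F [-3.7  2.4 -5. ] z 0.18779 yaw -85.51
time_s: 12.98
tcp_pos: [0.567, -0.1104, 0.1878]
eef_rot: [-180.0, 0.0, -85.5]
contact_force: [-0.5, 3.7, -10.2]
gripper_width: 0.0371
gripper_force: 20.0
Mz [1.22 0.31 0.03] F [ -0.5   3.7 -10.2] z 0.18781 yaw -85.48
```

The knob reached a firm stop 7.3 mm out, at 10 N. I'll relax the pull, release, rise and look.

```bash
python3 -m handwheel '[[0.65,0,0,-0.05,0],[0.65,0,0,-0.08,0]]'; python3 st.py; python3 -m handwheel '[[0.5,0,0,0,0],[0.25,0,0,0,0],[0,0,0,0,0],[0,0,0,0,0],[0,0,0,0,0],[0,0,0,0,0]]'; python3 -m handwheel '[[0,0,0,2,0],[0,0,0,5,0],[0,0,7,6,0],[0,0,8,6,0],[0,0,8,6,0]]'
python3 - <<'E'
from h import *
s,T=pose(); print(s['tcp_pos']); np.save('T5.npy',T)
im,d=imaging.capture('wrist'); save('w5',im)
e=finder.cut_out('wrist','knob_top')[0]; print(e['p'],e['pixel'],'knob top z:')
o,v=ray('wrist',e['pixel'],T); x,y=map(int,np.round(e['pixel']))
M=T@np.array(imaging.get_calibration('wrist')['hand_eye']); dd=np.median(d[y-4:y+5,x-4:x+5])
cdir=M[:3,2]; print(o+v*dd/(v@cdir))
print(x,y); cv2.imwrite('pics/w5c.png',cv2.resize(im[y-60:y+60,x-75:x+75,::-1],None,fx=5,fy=5,interpolation=cv2.INTER_CUBIC))
E
```

```text
time_s: 13.22
tcp_pos: [0.567, -0.1105, 0.1878]
eef_rot: [-180.0, 0.0, -85.5]
contact_force: [-3.6, 5.3, -3.9]
gripper_width: 0.0378
gripper_force: 20.0
Mz [1.86 1.28 0.06] F [-3.6  5.3 -3.9] z 0.18776 yaw -85.46
time_s: 13.98
tcp_pos: [0.5668, -0.1108, 0.1874]
eef_rot: [-180.0, -0.0, -85.5]
contact_force: [0.2, -0.3, -1.1]
gripper_width: 0.0855
gripper_force: 0.0
time_s: 14.6
tcp_pos: [0.5668, -0.0296, 0.2474]
eef_rot: [-180.0, 0.0, -85.3]
contact_force: [-0.0, -0.3, -0.5]
gripper_width: 0.0874
gripper_force: 0.0
[ 0.56675531 -0.02959456  0.24740398]
0.63 [328.4, 103.5] knob top z:
[ 0.56801729 -0.11356266  0.20919739]
328 104
```

View pics/w5c.png

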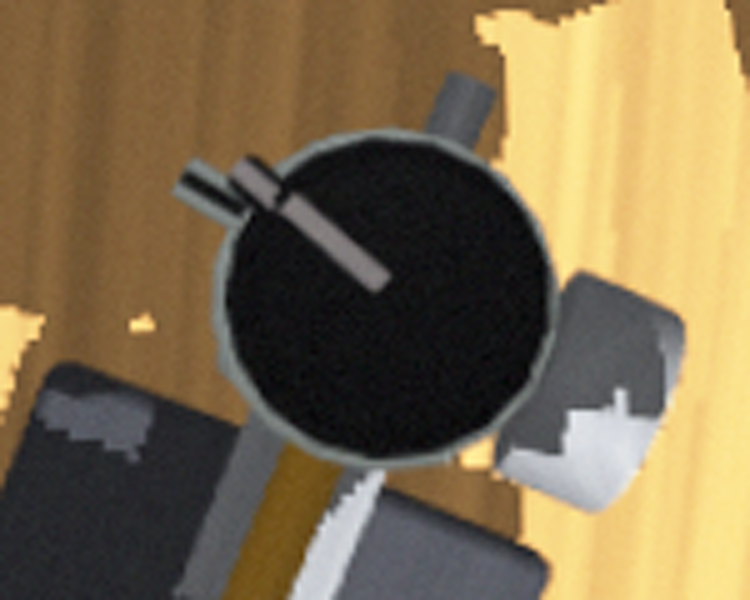

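Run:
```python
from h import *
T=np.load('T5.npy')
p=lambda u,v,z: at_z('wrist',(253+u/5,44+v/5),z,T)[:2]
ang=lambda d: np.degrees(np.arctan2(d[1],d[0]))
f=lambda a,b,z: ang(p(*a,z)-p(*b,z))
print('nose',f((238,163),(275,200),.183),'tab',f((182,180),(242,213),.168),'top',f((288,202),(382,285),.2095))
c=(p(385,298,.166)+p(386,300,.183))/2; print(c)
for n,q,z in [('nose',(238,165),.180),('tab out',(180,180),.168),('tab in',(240,212),.168),('top',(288,202),.2095)]:
    d=p(*q,z)-c; print(n,ang(d).round(1),np.linalg.norm(d).round(4))
```

```text
nose -41.597508197758884 tab -25.682270325580365 top -37.447435056912845
[ 0.56596235 -0.11389278]
nose -38.1 0.0289
tab out -26.6 0.036
tab in -27.3 0.0256
top -37.7 0.0177
```

The knob is out (top at 209 mm), but the nose is about 10° clockwise of the tab. That is borderline for the nearest notch, so I'll measure it more closely.

```bash
python3 -m handwheel '[[0,0,0,-2,0],[0,0,0,-4.5,0],[0,0,0,-4.5,0],[0,0,0,-4.5,0]]'
python3 - <<'E'
from h import *
s,T=pose(); np.save('T6.npy',T); print(s['tcp_pos'])
im=np.mean([imaging.capture('wrist')[0].astype(float) for _ in range(4)],0).astype(np.uint8); save('w6',im)
e=finder.cut_out('wrist','knob_top')[0]; x,y=map(int,np.round(e['pixel'])); print(x,y)
x0,y0=x-60,max(y-50,0); print(x0,y0); cv2.imwrite('pics/w6c.png',cv2.resize(im[y0:y0+90,x0:x0+100,::-1],None,fx=6.5,fy=6.5,interpolation=cv2.INTER_CUBIC))
E
```

```text
time_s: 15.2
tcp_pos: [0.5672, -0.0314, 0.2031]
eef_rot: [-180.0, -0.0, -85.5]
contact_force: [0.1, -0.0, 0.5]
gripper_width: 0.0877
gripper_force: 0.0
[ 0.56723413 -0.03139934  0.20314752]
333 103
273 53
```

View pics/w6c.png

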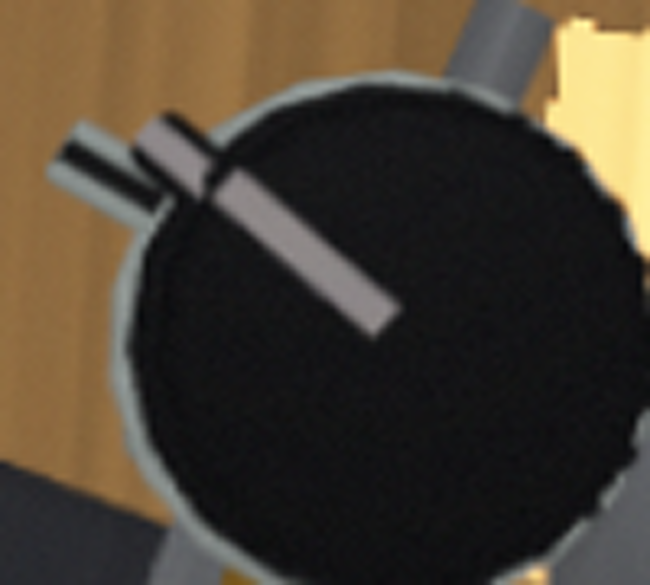

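Run:
```python
from h import *
T=np.load('T6.npy')
P=lambda u,v,z: at_z('wrist',(273+u/6.5-.42,53+v/6.5-.42),z,T)[:2]
ang=lambda d: np.degrees(np.arctan2(d[1],d[0]))
f=lambda a,b,z: ang(P(*a,z)-P(*b,z))
print('tab dir',f((66,152),(158,205),.168),'top dir',f((226,184),(387,322),.2095))
# ring circle fit at z .166 (visible rim points)
R_=np.array([P(*q,.1665) for q in [(114,330),(122,400),(140,455),(240,118),(300,88),(380,73),(440,80),(175,515)]])
from scipy.optimize import least_squares
g=least_squares(lambda c:np.hypot(*(R_-c).T)-.027,R_.mean(0)); c=g.x; print('c',c,(g.fun*1e3).round(2))
for n,q,z in [('nose tip',(146,132),.181),('tab out',(66,152),.168),('tab in',(158,205),.168),('top out',(226,184),.2095)]:
    d=P(*q,z)-c; print(n,ang(d).round(1),np.linalg.norm(d).round(4))
# raw mask check of top line
im=cv2.imread('pics/w6.png').astype(int)
m=(im.min(2)>90)&(im.max(2)-im.min(2)<30); ys,xs=np.nonzero(m[75:110,300:345]); 
n,l,st,ce=cv2.connectedComponentsWithStats(m.astype(np.uint8)); k=l[int(53+250/6.5),int(273+300/6.5)]; 
ys,xs=np.nonzero(l==k); print(k,len(xs)); pts=np.array([at_z('wrist',(a,b),.2095,T)[:2] for a,b in zip(xs,ys)]); pts-=pts.mean(0); v=np.linalg.svd(pts)[2][0]; print('top pca',ang(v if v[0]>0 else -v))
```

```text
tab dir -27.195461210945155 top dir -36.78627235227697
c [ 0.564715   -0.11385718] [ 0.28 -0.08 -0.2   0.11  0.11 -0.02 -0.42 -0.21]
nose tip -36.2 0.0301
tab out -27.1 0.037
tab in -27.1 0.0268
top out -35.9 0.0192
22 192
top pca -37.028620017126855
```

```bash
python3 -m handwheel '[[0,0,0,5,0],[0,0,0,10,0],[0,0,0,10,0],[0,0,0,10,0]]'; python3 -c "
from plant import r
print(r.close_job())"
```

```text
time_s: 15.95
tcp_pos: [0.5666, -0.0306, 0.3025]
eef_rot: [-180.0, 0.0, -85.5]
contact_force: [-0.6, 0.5, -0.7]
gripper_width: 0.0877
gripper_force: 0.0
the job is handed in; nothing more can be done
None
```

I handed the job in: the knob was turned clockwise until its nose was over the tab, then pulled out to its firm stop (top at about 209 mm, pull never read above about 10 N). It sits in a notch about 9.5° clockwise of the tab; I judge that the nearest one, but notches are 20° apart, so the margin over the next is thin. The grip seems to have slipped about 4° while I eased the knob. The tab's measured angle did not change, the arm never went near the other things, and no verdict came back.

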